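# Clamp a cooler hinge block in the hold-down fixture

### The job

Seat the loose aluminium hinge block flat and square in the black pocket of the fixture and let go of it. Then, with its slide lever still open, push the sprung hold-down leg out over the block until its pointer stands at the mark on the white strip, and hold it there while you squeeze the slide lever shut against the lug. Finish holding: keep lug and lever pinched in the gripper with the leg at the mark, because the spring pulls the leg back if you let go; leave the bottle, the carton and the screwdriver alone.

Things in the scene. Friction and masses are not known exactly. Their poses are not given: they have to be found in the camera images.
- hinge_block: Loose plain aluminium block with two dark screw holes on top, 40 (own x) x 64 (own y) x 18 mm high, 125 g; origin at the centre of its underside, z up. Grasp it across the 40 mm width. It may go into the pocket either way round.
- fixture: Fixed grey base plate 355 x 160 x 18 mm with a dark steel sleeve (top 60 mm above the bench) at its -x end, and a black pocket frame at its +x end. Origin on the bench under the plate's middle; its +x axis is the way the leg slides out, z up. It does not move.
- pocket (a point): Centre of the pocket's floor, 18 mm above the bench; same axes as the fixture. Pocket 43 (x) x 67 (y) mm, 8 mm deep with bevelled rim (rim 26 mm above the bench); the frame is 66 x 90 mm outside. The seated block's top stands 10 mm above the rim; the leg's tip passes 4 mm over it, and runs against a block that is not down.
- leg (a joint): How far the hold-down leg is slid out, m: 0 fully in (start), 0.070 at the mark, end stop 0.090. A spring pulls it in with 3.6 N at 0, 5.7 N at the mark. It is a flat steel bar 40 mm wide, top 48 mm above the bench, with an upright crossbar (8 mm thick, 116 mm along the fixture's y, 48 to 88 mm above the bench) and a pointer at the crossbar's -y end. Its tip is 55 mm beyond the crossbar's middle.
- pointer (a point): Lower end of the leg's pointer, 34 mm above the bench; moves with the leg; x in the middle of the crossbar's thickness. On the mark it stands level with mark along the fixture's x.
- mark (a point): The length mark: the single dark line across the white strip beside the leg, at the strip's inner edge, 30 mm above the bench.
- grip (a point): Middle of the pinch, moves with the leg: 68 mm above the bench, 22 mm on the sleeve (-x) side of the crossbar's middle. Lug and shut lever lie +-15 mm from here along the fixture's y; the open lever's outer face is 33 mm away at -y. Open fingers let down outside both, short of the crossbar, push the crossbar with their flanks as the hand moves along the fixture's +x; closing them slides the lever shut.
- lever (a joint): Slide lever on the leg, m: 0 open, 0.018 shut (moved along the fixture's +y, towards the lug). Stiff: needs about 4 N and stays where it is left. Starts at 0 to 0.003.
- lug (a point): Centre of the top (88 mm above the bench) of the fixed aluminium lug on the leg (leg_c3 in the rules): 36 (x) x 12 (y) x 40 mm high, on the +y side of the pinch.
- lever_top (a point): Centre of the top (88 mm above the bench) of the slide lever: an upright black pad 36 (x) x 12 (y) x 40 mm high with two steel pins towards the lug, on the -y side of the pinch.
- bottle: Bystander: closed green bottle, 64 mm across, 200 mm high, standing; origin under its centre.
- carton: Bystander: cardboard box 65 x 95 x 100 mm; origin under its centre.
- screwdriver: Bystander: screwdriver lying on the bench, about 200 mm long; origin under its middle.
Mind the look-alikes: they are no part of the job. Several things have the shape of the hinge_block; the one meant has the colours described above.

How it is judged (in metres and radians):
On the way, in this order (a step that is already met when the one before it is completed fails the run):
1. the hinge block lies flat and square on the pocket's floor, let go (z of hinge_block in the frame of pocket below 0.0025 m and horizontal distance between hinge_block and pocket below 0.004 m and angle between hinge_block's own z axis and vertical below 0.05 rad and angle between the y axis of hinge_block and the y axis of pocket, either way round below 0.09 rad and contact force between the fingers and hinge_block below 0.2 N), for 0.3 s.
2. the leg is held at the mark with the lever still open (value of joint leg between 0.065 and 0.075 m and value of joint lever below 0.009 m), for 0.2 s.
3. the lever is shut with the leg at the mark (value of joint leg between 0.065 and 0.075 m and value of joint lever above 0.0155 m), for 0.3 s.
At the end, for the whole second after the job is handed in: The hinge block lies on the pocket's floor (within 2.5 mm of height, 4 mm sideways, tilt under 0.05 rad, square within 0.09 rad); the leg is at the mark within 5 mm and still, the lever is shut (past 15.5 of 18 mm), and the fingers still press on lug and lever with over 2 N each (all of step 3 and z of hinge_block in the frame of pocket below 0.0025 m and horizontal distance between hinge_block and pocket below 0.004 m and angle between hinge_block's own z axis and vertical below 0.05 rad and angle between the y axis of hinge_block and the y axis of pocket, either way round below 0.09 rad and contact force between the fingers and leg_c3 above 2 N and contact force between the fingers and lever above 2 N and velocity of joint leg between -0.01 and 0.01 m/s); the arm keeps its last pose, push and grip.
It fails at once if the lever is slid shut while the leg is not at the mark (value of joint lever above 0.0125 m and (value of joint leg below 0.061 m or value of joint leg above 0.079 m)).
It fails at once if a bystander is disturbed (distance of any of bottle, carton, screwdriver from where it was at the start of the episode above 0.025 m or angle between bottle's own z axis and vertical above 0.4 rad).
It also fails if it takes over 51 s, if anything falls off the work surface, if the arm or the gripper's body presses on something with over 40 N, if the wrist force passes 120 N, or if a joint passes its speed limit or range.

### The arm

A 6-joint arm with a two-finger parallel gripper is mounted at the origin on the work surface. World frame = base frame: x ahead of the robot, y to its left, z up, the work surface at z = 0. Lengths are in m, angles in degrees, forces in N, time in s.
With the tool pointing down it reaches from about 0.4 to 0.825 m from the base axis. Payload 7 kg.
Tool frame: the origin (TCP) lies on the mounting face of the last link; the fingertips stand 178 mm ahead of it and the grasp point (between the pads) lies 159 mm ahead of it (ctrl.tip_extent is the distance from the TCP to the fingertips, in m); z points along the fingers, y is the direction in which the jaws open and shut (so a half turn about z gives the same grasp; the last joint's range is limited). The gripper opens to 88 mm and grips with 3 to 60 N. Pads are 19 mm wide; open, the fingers measure 130 mm over their backs; the gripper's body (78 mm by 193 mm) begins 47 mm behind the grasp point.
Start: joints at [-57.175, 20.546, 0.682, 0, -70.136, -16.507], TCP at [0.19, -0.648, 0.405] pointing down, gripper open.
Joint ranges: [-176.03, 176.03], [-82.01, 121.73], [-58.28, 71.71], [-173.87, 95.51], [-174.79, -0.11], [-173.66, 173.66]. Speed limits (degrees/s): [136.94, 136.94, 172.46, 180, 180, 180].

### API

Orientations are given as [roll, pitch, yaw] about the fixed x, y, z axes, in that order (R = Rz(yaw) Ry(pitch) Rx(roll)).
In Python, from plant import ctrl gives the robot as it stands. The module is installed in compiled form; this text tells all that it offers.
- The arm moves only by the tool carry_out, never from a script. Its argument "moves" is text: rows parted by semicolons, each of 7 numbers parted by spaces: the finger opening in m, from 0 to 0.0876, then the shift along the tool's x, y, z in m, then the turn, a rotation vector about the tool's x, y, z in rad. A call has 1 to 20 rows; each row is the pose to reach, as a shift and turn from the pose commanded when the call began, along the tool's axes at that moment; what a row does not reach only later rows make up. A row lasts 1/10 s, in which the tool goes at most 50 mm and 8.59 degrees, less where a joint would pass 70% of its speed; a pose out of reach is approached as far as the arm can. A call with a gripper value outside its range is refused whole. The fingers move at their own pace and stop on an object; the grip force is fixed at half the most. Time passes only in rows, so rows that repeat a pose let the fingers close. It gives the time, the measured TCP pose, the force and the opening at its end, in the units of the state.
- ctrl.get_obs(): the state, without advancing time (a new reading comes with each control period).
- ctrl.snapshot(name): name is "side" or "top" or "wrist"; returns a dict with "image" (420x560x3 uint8, red, green, blue), "K" (3x3 intrinsics, pixels), "R" (3x3) and "t" (3): a world point X has camera coordinates R X + t. Camera axes: x right, y down, z forward; pixel columns grow to the right and rows downward; lengths in m; the calibration is good to about 2 mm. A picture is of the moment at which its call begins. There is no depth.
- ctrl.close_job(): hands the job in, once; it reports no verdict.
Trained networks look in a picture, given as the dict that the camera call returned (one of the last four; its "shot" number tells which), for a name from the list of things; names that differ only in an ending like _2 or _b are one class to them, and where a whole thing is asked for, a point or a joint stands for the part that bears it (a point fixed in the world has none). Each returns a list of dicts, best first, with "confidence" (0 to 1); they miss things now and then, are a little off and sometimes report something else, mostly with a low value. They report only what shows in the picture. A call takes as long as a camera call. They do not tell look-alikes from the thing itself.
- ctrl.recognise(picture, label): "extent" ([left, top, right, bottom] in pixels, round what is visible of it).
- ctrl.trace(picture, label): "region" (420x560 bool, what is visible of it) and "extent" ([left, top, right, bottom] in pixels, round what is visible of it).
- ctrl.mark_of(picture, label): "at" ([row, column] in pixels: a listed point, or the origin of a listed thing).
The state is a dict: "clock": time; "joint_pos": joint angles; "qvel": joint speeds; "tau": joint torques, N m; "tool_pos": TCP position; "orientation": TCP orientation; "force": force on the tool from outside, world axes, zero at the start; "moment": the same for the moment, N m; "opening": finger opening in m.
Only numpy, scipy, OpenCV 4.12 (cv2) and the standard library are available. Lean on these libraries where they do the work, as an engineer would, in place of code of your own. Each camera call takes 0.05 s, during which the arm holds its last target.

## Working session

There is one attempt and no reset: what is moved stays moved. The work goes in short steps, Python scripts to look and compute and a tool call to move; the robot and the scene stay as the last step left them, time stands still between calls to the robot, and variables do not carry over. Pictures are saved under pics/ and viewed, and the job is handed in when it is done.

Besides the shell and the picture viewer there is one more tool, called after "Emit:" by a JSON object that holds its "api" and its "payload". carry_out: Moves the arm, as the interface text tells. Its arguments: {"type":"object","properties":{"moves":{"type":"string"}},"required":["moves"]}

```bash
mkdir -p pics; python3 - <<'E'
from plant import ctrl
import cv2
o=ctrl.get_obs();print(o)
for n in("side","top","wrist"):
    s=ctrl.snapshot(n);cv2.imwrite(f"pics/a_{n}.png",s["image"][:,:,::-1]);print(n,s["K"].tolist(),s["R"].tolist(),s["t"].tolist())
    for l in["hinge_block","fixture","pocket","pointer","mark","grip","lug","lever_top","bottle","carton","screwdriver"]:
        print(l,[(([round(float(v)) for v in d["at"]]),round(d["confidence"],2)) for d in ctrl.mark_of(s,l)][:4])
E
```

```text
{'clock': 0.0, 'joint_pos': array([-5.71754327e+01,  2.05916277e+01,  6.34528919e-01, -2.05877778e-02,
       -7.01356874e+01, -1.65065846e+01]), 'qvel': array([-0.08628307,  0.06299444,  0.11301046, -0.14704136,  0.00178669,
        0.01222696]), 'tau': array([ 1.24765243e-04, -5.82720459e+01,  2.93067491e+01,  6.99736297e+00,
        6.94264789e-03, -1.13018880e-04]), 'tool_pos': array([ 0.18959821, -0.64762707,  0.40372453]), 'orientation': array([ 1.79905538e+02, -7.80934894e-03, -1.63689022e+02]), 'force': array([ 0.28404764, -0.09756845, -0.38514073]), 'moment': array([ 0.01380494, -0.04513441,  0.00102343]), 'opening': 0.08790835338929999}
side [[538.3987297775958, 0.0, 276.2187580680444], [0.0, 538.3987297775958, 210.3993875962562], [0.0, 0.0, 1.0]] [[-0.8218675565105503, -0.5696731357224603, 0.002497597148623562], [-0.3322619701441751, 0.47578391449362784, -0.8143903547470536], [0.46274799054268045, -0.6701508674509493, -0.5803120816452572]] [0.5310273077443133, 0.1921341929645191, 0.9590549698072511]
hinge_block [([254, 265], 0.96), ([322, 178], 0.88), ([348, 256], 0.81), (
[... 987 characters left out ...]
168, 346], 0.72), ([197, 367], 0.45)]
grip [([196, 376], 0.59)]
lug [([203, 384], 0.58)]
lever_top [([187, 388], 0.64)]
bottle [([141, 219], 0.77)]
carton [([110, 362], 0.95)]
screwdriver [([292, 241], 0.76)]
wrist [[340.8396741088071, 0.0, 274.7127335801476], [0.0, 340.8396741088071, 210.79693392101584], [0.0, 0.0, 1.0]] [[-0.28180810029878267, 0.9594704477804786, 0.0008089758466885155], [0.9191387742394539, 0.26972011847873256, 0.2871149097093595], [0.27526007392207535, 0.08165486834076567, -0.957895805492783]] [0.6737083189892739, -0.03516675864216388, 0.39165208973439947]
hinge_block []
fixture []
pocket []
pointer []
mark []
grip []
lug []
lever_top []
bottle []
carton []
screwdriver []
```

```bash
python3 - <<'E'
import cv2
a=cv2.imread("pics/a_top.png")[80:340,140:460]
cv2.imwrite("pics/b_top.png",cv2.resize(a,None,fx=2.3,fy=2.3,interpolation=cv2.INTER_CUBIC))
a=cv2.imread("pics/a_side.png")
a=a[100:400,120:440]
cv2.imwrite("pics/b_side.png",cv2.resize(a,None,fx=2,fy=2,interpolation=cv2.INTER_CUBIC))
E
```

```text
(no output)
```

View pics/b_top.png

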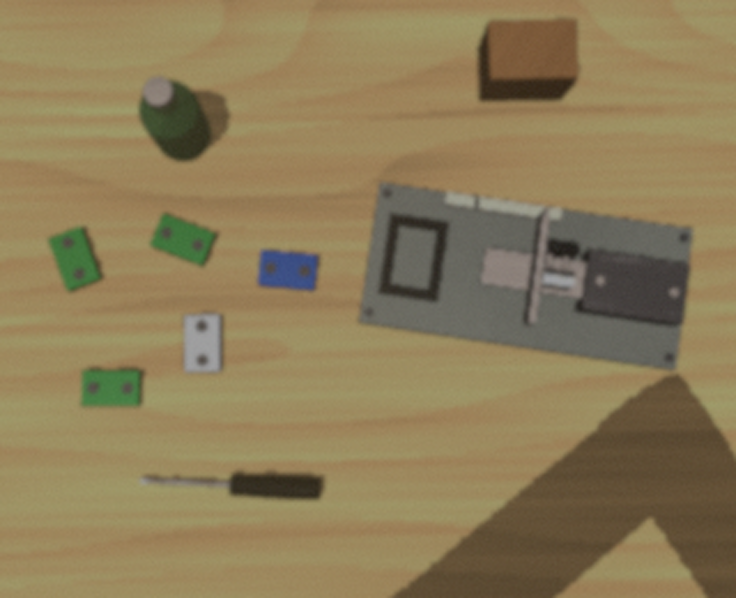

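View pics/b_side.png

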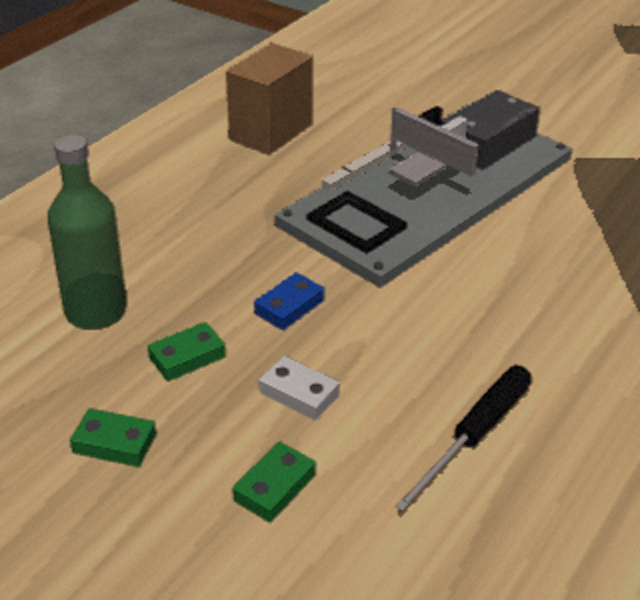

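```bash
cat > h.py <<'E'
import numpy as np,cv2
from plant import ctrl
def ray(s,u,v,z):
    K,R,t=map(np.array,(s["K"],s["R"],s["t"]))
    d=R.T@np.linalg.solve(K,[u,v,1.]);c=-R.T@t
    return c+d*(z-c[2])/d[2]
def proj(s,X):
    X=np.atleast_2d(X);p=(np.array(s["R"])@X.T).T+s["t"];q=(np.array(s["K"])@p.T).T
    return q[:,:2]/q[:,2:]
E
python3 - <<'E'
from h import *
for n in("top","side"):
    s=ctrl.snapshot(n);im=s["image"]
    cv2.imwrite(f"pics/c_{n}.png",im[:,:,::-1])
    for L in("hinge_block","fixture","leg","lug","lever_top"):
        for d in ctrl.trace(s,L)[:6]:
            m=d["region"];col=im[m].mean(0).round()
            print(n,L,round(d["confidence"],2),[round(float(v)) for v in d["extent"]],m.sum(),col)
    # silver segmentation
    c=(228,229) if n=="top" else (295,267)
    im2=cv2.GaussianBlur(im,(0,0),0.7).astype(int)
    sat=im2.max(2)-im2.min(2)
    m=((sat<35)&(im2.max(2)>90)).astype(np.uint8)
    x=slice(c[0]-35,c[0]+35) if n=="top" else slice(255,335); 
    print(n,np.array(im[c[1] if n=="top" else 295, c[0] if n=="top" else 267]))
    k=np.zeros_like(m)
    r=(195,215,265,250) if n=="top" else (240,265,300,320)
    k[r[1]-15:r[3]+15,r[0]:r[2]]=m[r[1]-15:r[3]+15,r[0]:r[2]]
    cs,_=cv2.findContours(k,cv2.RETR_EXTERNAL,cv2.CHAIN_APPROX_NONE)
    cc=max(cs,key=cv2.contourArea);print(cv2.minAreaRect(cc))
    P=np.array([ray(s,p[0][0],p[0][1],.018)[:2]*1000 for p in cc],np.float32)
    print("mm",cv2.minAreaRect(P))
    p=(229,228) if n=="top" else (268,293)
    cr=im[p[1]-40:p[1]+40,p[0]-50:p[0]+50,::-1]
    cv2.imwrite(f"pics/c_{n}_crop.png",cv2.resize(cr,None,fx=6,fy=6,interpolation=cv2.INTER_CUBIC))
    if n=="top":
        for q in[(381,183),(692,228),(674,370),(360,322)]:
            print(ray(s,q[0]/2.3+140,q[1]/2.3+80,.018).round(4))
E
```

```text
top hinge_block 0.96 [175, 237, 202, 256] 379 [ 77. 117.  68.]
top hinge_block 0.84 [255, 188, 276, 205] 384 [ 69.  80. 121.]
top hinge_block 0.84 [162, 179, 185, 207] 399 [ 72. 110.  61.]
top hinge_block 0.7 [203, 172, 234, 194] 372 [ 71. 111.  61.]
top hinge_block 0.61 [220, 216, 233, 240] 379 [147. 145. 144.]
top fixture 0.79 [295, 153, 441, 238] 8531 [98. 95. 88.]
top leg 0.76 [350, 175, 393, 221] 963 [115. 107. 102.]
top leg 0.57 [297, 160, 440, 240] 8563 [98. 96. 88.]
top [158 158 158]
((228.0, 228.5), (25.0, 16.0), 90.0)
mm ((477.23724365234375, 269.3371276855469), (40.985931396484375, 64.01432800292969), 89.44740295410156)
[0.6515 0.0669 0.018 ]
[ 0.5935 -0.2794  0.018 ]
[ 0.4358 -0.2517  0.018 ]
[0.4956 0.0939 0.018 ]
side hinge_block 0.91 [157, 303, 197, 333] 924 [41. 92. 47.]
side hinge_block 0.9 [248, 279, 291, 310] 848 [147. 140. 135.]
side hinge_block 0.88 [250, 236, 284, 265] 645 [ 36.  58. 108.]
side hinge_block 0.79 [235, 322, 280, 361] 935 [37. 91. 45.]
side hinge_block 0.56 [194, 262, 236, 291] 751 [43. 93. 47.]
side fixture 0.87 [259, 145, 405, 246] 7284 [84. 82. 80.]
side fixture 0.22 [316, 155, 360, 194] 1172 [93. 86. 85.]
side leg 0.94 [316, 154, 362, 193] 1202 [93. 87. 85.]
side lug 0.57 [319, 154, 360, 192] 1070 [92. 86. 85.]
side lever_top 0.37 [330, 157, 343, 163] 71 [29. 25. 23.]
side [178 170 169]
((269.0000305175781, 293.0000305175781), (38.460365295410156, 22.360679626464844), 26.56505012512207)
mm ((472.47662353515625, 273.6413269042969), (72.63545989990234, 52.37104415893555), 0.4000420570373535)
```

View pics/c_side_crop.png

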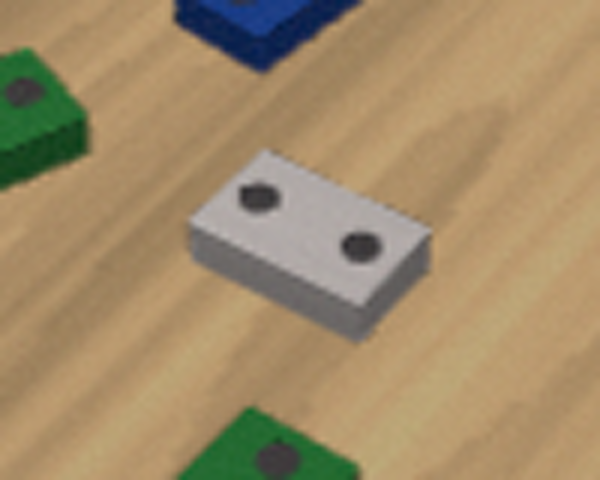

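```bash
cat > fit.py <<'E'
from h import *
from scipy.optimize import minimize
def rect(hx,hy,z,cx=0,cy=0):
    c=[(cx-hx,cy-hy),(cx+hx,cy-hy),(cx+hx,cy+hy),(cx-hx,cy+hy)]
    return [(np.array([*c[i],z]),np.array([*c[(i+1)%4],z])) for i in range(4)]
def sample(segs,n=60):
    return np.vstack([a+(b-a)*np.linspace(.03,.97,n)[:,None] for a,b in segs]), np.repeat(np.arange(len(segs)),n)
def world(P,q):
    c,s=np.cos(q[2]),np.sin(q[2])
    return np.c_[q[0]+c*P[:,0]-s*P[:,1],q[1]+s*P[:,0]+c*P[:,1],P[:,2]]
def gmag(s,sig=1.0):
    g=cv2.GaussianBlur(s["image"].astype(np.float32),(0,0),sig)
    gx=cv2.Sobel(g,cv2.CV_32F,1,0);gy=cv2.Sobel(g,cv2.CV_32F,0,1)
    return np.sqrt((gx**2+gy**2).max(2))
def fit(shots,P,q0,box=.006,ang=.04):
    G=[gmag(s) for s in shots]
    def f(q):
        v=0
        for s,g in zip(shots,G):
            p=proj(s,world(P,q)).astype(np.float32)
            v-=np.minimum(cv2.remap(g,p[:,0].reshape(-1,1),p[:,1].reshape(-1,1),cv2.INTER_LINEAR),150).mean()
        return v
    best=None
    for dx in np.linspace(-box,box,5):
        for dy in np.linspace(-box,box,5):
            for da in np.linspace(-ang,ang,5):
                q=np.array(q0)+[dx,dy,da]
                if best is None or f(q)<best[0]: best=(f(q),q)
    r=minimize(f,best[1],method="Nelder-Mead",options=dict(initial_simplex=best[1]+np.array([[0,0,0],[.002,0,0],[0,.002,0],[0,0,.015]]),xatol=1e-5,fatol=1e-4))
    return r.x,r.fun
E
python3 - <<'E'
from fit import *
from scipy.spatial.transform import Rotation as Ro
s1=ctrl.snapshot("top");s2=ctrl.snapshot("side")
plate,_=sample(rect(.1775,.08,.018))
blk,_=sample(rect(.02,.032,.018))
for nm,S in(("top",[s1]),("side",[s2]),("both",[s1,s2])):
    q,v=fit(S,plate,[.5441,-.0926,np.radians(80.3)]);print(nm,"plate",q[:2].round(4),np.degrees(q[2]).round(2),v)
    b,v=fit(S,blk,[.477,.269,np.radians(90)]);print(nm,"block",b[:2].round(4),np.degrees(b[2]).round(2),v)
    # pocket from its frame, outer rect 66x90 at .026 and inner 43x67
    pk=np.vstack([sample(rect(.033,.045,.026))[0]]);
    c,sn=np.cos(q[2]),np.sin(q[2]);
    pq,v=fit(S,pk,[q[0]+c*.125,q[1]+sn*.125,q[2]],box=.012);print(nm,"pocket",pq[:2].round(4),np.degrees(pq[2]).round(2),v, "in fix",np.array([[c,sn],[-sn,c]])@(pq[:2]-q[:2]))
for n in["pocket","mark","pointer","grip","lug","lever_top","bottle","carton","screwdriver"]:
    z=dict(pocket=.018,mark=.03,pointer=.034,grip=.068,lug=.088,lever_top=.088).get(n,0)
    for nm,s in(("top",s1),("side",s2)):
        r=ctrl.mark_of(s,n)
        if r: a=r[0]["at"];print(n,nm,ray(s,a[1],a[0],z)[:2].round(4))
E
```

```text
top plate [ 0.5445 -0.0911] 80.33 -113.0611343383789
top block [0.4773 0.2705] 88.9 -134.08425903320312
top pocket [0.5668 0.034 ] 80.07 -119.81594848632812 in fix [ 0.12702058 -0.00096374]
side plate [ 0.5451 -0.0952] 80.17 -100.40841674804688
side block [0.477 0.268] 89.8 -147.78115844726562
side pocket [0.5651 0.0336] 80.56 -145.140380859375 in fix [0.13036254 0.00230156]
both plate [ 0.5451 -0.0928] 80.28 -204.80014038085938
both block [0.4772 0.2692] 90.61 -271.3509216308594
both pocket [0.5654 0.0337] 80.64 -259.84027099609375 in fix [0.12811875 0.00135595]
pocket top [0.5617 0.045 ]
pocket side [0.565  0.0229]
mark top [ 0.6184 -0.0391]
mark side [ 0.6161 -0.0386]
pointer top [ 0.6076 -0.1069]
pointer side [ 0.6128 -0.1219]
grip top [ 0.545  -0.1162]
grip side [ 0.5454 -0.1164]
lug top [ 0.5302 -0.1125]
lug side [ 0.5335 -0.1298]
lever_top top [ 0.5677 -0.1195]
lever_top side [ 0.5622 -0.1193]
bottle side [0.7125 0.2903]
carton top [ 0.7922 -0.0922]
carton side [ 0.7789 -0.0923]
screwdriver top [0.3158 0.233 ]
screwdriver side [0.3231 0.237 ]
```

Emit:
{"api": "carry_out", "payload": {"moves": "0.0876 -0.395 0.247 0 0 0 0.1; 0.0876 -0.395 0.247 0 0 0 0.1; 0.0876 -0.395 0.247 0 0 0 0.1; 0.0876 -0.395 0.247 0 0 0 0.1; 0.0876 -0.395 0.247 0 0 0 0.1; 0.0876 -0.395 0.247 0 0 0 0.1; 0.0876 -0.395 0.247 0 0 0 0.1; 0.0876 -0.395 0.247 0 0 0 0.1; 0.0876 -0.533 0.8 0.055 0 0 0.285; 0.0876 -0.533 0.8 0.055 0 0 0.285; 0.0876 -0.533 0.8 0.055 0 0 0.285; 0.0876 -0.533 0.8 0.055 0 0 0.285; 0.0876 -0.533 0.8 0.055 0 0 0.285; 0.0876 -0.533 0.8 0.055 0 0 0.285; 0.0876 -0.533 0.8 0.055 0 0 0.285; 0.0876 -0.533 0.8 0.055 0 0 0.285; 0.0876 -0.533 0.8 0.055 0 0 0.285; 0.0876 -0.533 0.8 0.055 0 0 0.285; 0.0876 -0.533 0.8 0.055 0 0 0.285; 0.0876 -0.533 0.8 0.055 0 0 0.285"}}

```text
clock: 5.4
tool_pos: [0.4751, 0.246, 0.3522]
orientation: [180.0, 0.0, -180.0]
force: [2.4, -0.3, -0.3]
opening: 0.0871
```

Emit:
{"api": "carry_out", "payload": {"moves": "0.0876 0 0 0.05 0 0 0; 0.0876 0 0 0.05 0 0 0; 0.0876 0 0 0.05 0 0 0; 0.0876 0 0 0.05 0 0 0"}}

```text
clock: 5.8
tool_pos: [0.4762, 0.2436, 0.3038]
orientation: [179.9, 0.1, 180.0]
force: [-0.0, -0.2, 0.7]
opening: 0.0881
```

```bash
python3 - <<'E'
from fit import *
s=ctrl.snapshot("wrist");o=ctrl.get_obs();print(o["clock"],o["tool_pos"],o["orientation"],o["force"])
cv2.imwrite("pics/d_wrist.png",s["image"][:,:,::-1])
blk,_=sample(rect(.02,.032,.018))
b,v=fit([s],blk,[.477,.2692,np.radians(90.3)]);print("block",b[:2].round(4),np.degrees(b[2]).round(2),v)
print(proj(s,world(np.array([[x,y,.018] for x in(-.02,.02) for y in(-.032,.032)]),b)))
E
```

```text
5.85 [0.47620791 0.24358236 0.30402405] [1.79897750e+02 1.35798900e-01 1.79950988e+02] [-0.01527289  0.50963657  0.34367074]
block [0.4742 0.2701] 90.43 -106.72587585449219
[[281.12385739 243.26844518]
 [280.97811459 167.37243785]
 [328.84115182 242.92227009]
 [331.99489965 166.99422733]]
```

View pics/d_wrist.png

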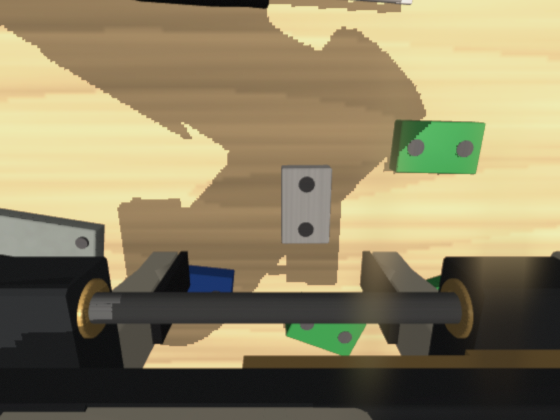

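Emit:
{"api": "carry_out", "payload": {"moves": "0.0876 0 0.026 0 0 0 0; 0.0876 0 0.026 0.04 0 0 0; 0.0876 0 0.026 0.08 0 0 0; 0.0876 0 0.026 0.1 0 0 0; 0.0876 0 0.026 0.105 0 0 0; 0.0876 0 0.026 0.105 0 0 0; 0.0876 0 0.026 0.105 0 0 0"}}

```text
clock: 6.55
tool_pos: [0.4763, 0.2702, 0.1989]
orientation: [179.9, 0.1, 180.0]
force: [0.1, 0.4, 0.3]
opening: 0.0875
```

```bash
python3 - <<'E'
from fit import *
s=ctrl.snapshot("wrist");o=ctrl.get_obs();print(o["clock"],o["tool_pos"],o["orientation"],o["qvel"].round(2))
cv2.imwrite("pics/e_wrist.png",s["image"][:,:,::-1])
blk,_=sample(rect(.02,.032,.018)[0:1]+rect(.02,.032,.018)[2:])
b,v=fit([s],blk,[.477,.2692,np.radians(90.3)]);print("block",b[:2].round(4),np.degrees(b[2]).round(2),v)
E
```

```text
6.6 [0.47624276 0.27026904 0.19889679] [1.79866380e+02 1.31267758e-01 1.79982340e+02] [ 0.15 -0.01 -0.29 -0.22  0.23 -0.06]
block [0.4783 0.2707] 90.31 -83.72286224365234
```

View pics/e_wrist.png

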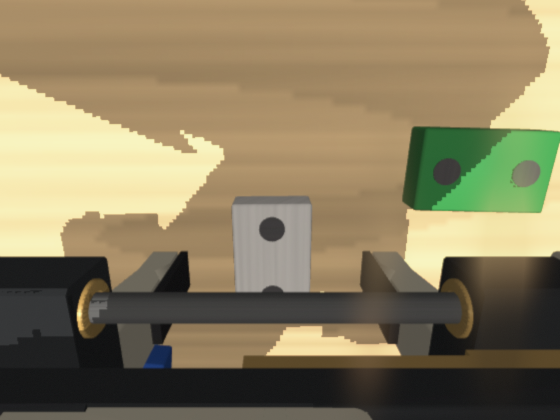

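Emit:
{"api": "carry_out", "payload": {"moves": "0.0876 0 0 0.01 0 0 0; 0.0876 0 0 0.01 0 0 0; 0.03 0 0 0.01 0 0 0; 0.03 0 0 0.01 0 0 0; 0.03 0 0 0.01 0 0 0; 0.03 0 0 0.01 0 0 0; 0.03 0 0 0.01 0 0 0; 0.03 0 0 0.01 0 0 0; 0.03 0 0 0.01 0 0 0"}}

```text
clock: 7.5
tool_pos: [0.4755, 0.2699, 0.187]
orientation: [-180.0, 0.0, 180.0]
force: [-0.1, 0.3, -0.1]
opening: 0.0398
```

Emit:
{"api": "carry_out", "payload": {"moves": "0.03 0 0 -0.04 0 0 0; 0.03 0 0 -0.08 0 0 0; 0.03 -0.015 -0.04 -0.1 0 0 0.03; 0.03 -0.03 -0.08 -0.1 0 0 0.06; 0.03 -0.045 -0.12 -0.1 0 0 0.09; 0.03 -0.06 -0.16 -0.1 0 0 0.12; 0.03 -0.075 -0.2 -0.1 0 0 0.15; 0.03 -0.085 -0.225 -0.08 0 0 0.168; 0.03 -0.089 -0.2365 -0.065 0 0 0.168; 0.03 -0.089 -0.2365 -0.065 0 0 0.168; 0.03 -0.089 -0.2365 -0.065 0 0 0.168; 0.03 -0.089 -0.2365 -0.065 0 0 0.168"}}

```text
clock: 8.7
tool_pos: [0.5646, 0.034, 0.2527]
orientation: [180.0, 0.1, 170.4]
force: [-0.2, -0.3, -0.7]
opening: 0.04
```

```bash
python3 - <<'E'
from fit import *
o=ctrl.get_obs();print(o["clock"],o["tool_pos"],o["orientation"],o["force"],o["opening"])
for n in("wrist","side","top"):
    s=ctrl.snapshot(n);im=s["image"][:,:,::-1]
    if n!="wrist": 
        c=proj(s,[.5655,.0337,.08])[0].astype(int); im=cv2.resize(im[max(c[1]-70,0):c[1]+70,c[0]-90:c[0]+90],None,fx=4,fy=4,interpolation=cv2.INTER_CUBIC)
    cv2.imwrite(f"pics/f_{n}.png",im)
o=ctrl.get_obs();print(o["tool_pos"],o["orientation"])
E
```

```text
8.7 [0.56463712 0.03404676 0.25267146] [1.79974219e+02 5.19171488e-02 1.70407254e+02] [-0.20590874 -0.34973654 -0.72400068] 0.0400169848765539
[0.56455087 0.03420969 0.25275445] [1.79960661e+02 6.68454375e-02 1.70435899e+02]
```

View pics/f_wrist.png

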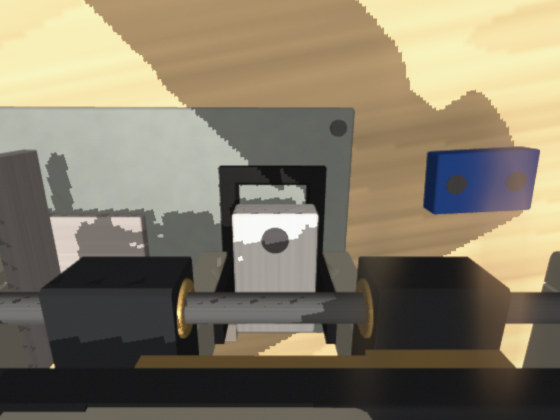

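View pics/f_side.png

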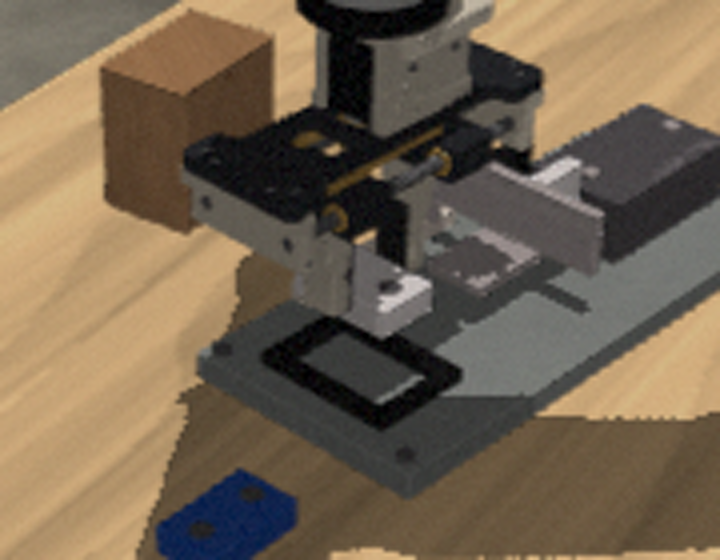

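View pics/f_top.png

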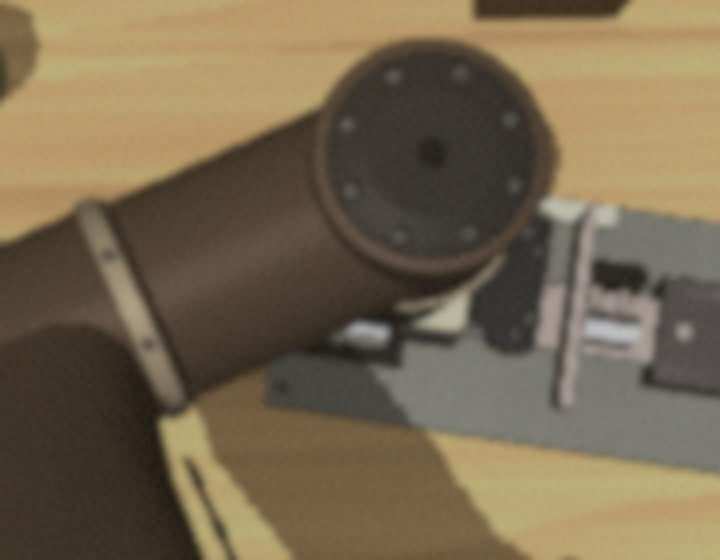

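```bash
python3 - <<'E'
from fit import *
s=ctrl.snapshot("wrist");o=ctrl.get_obs();print(o["tool_pos"])
# scan edges: block sides cols on rows 215..250, block inner end row; frame outer edges
g=cv2.cvtColor(s["image"],cv2.COLOR_RGB2GRAY).astype(float)
g=cv2.GaussianBlur(g,(0,0),.8)
def edge(vec,a,b,sign):
    d=np.diff(vec)*sign;i=a+np.argmax(d[a:b])
    y0,y1,y2=d[i-1],d[i],d[i+1];return i+.5+.5*(y0-y2)/(y0-2*y1+y2)
zt=.2527-.187+.018
r=np.array([(edge(g[v],222,242,1),edge(g[v],308,324,-1)) for v in range(220,250,4)]);print("blk",r.round(1).tolist())
L=[ray(s,a,v,zt)[:2] for (a,b),v in zip(r,range(220,250,4))];Rr=[ray(s,b,v,zt)[:2] for (a,b),v in zip(r,range(220,250,4))]
c=np.array([edge(g[:,u],198,212,1) for u in range(240,312,6)]);print("end",c.round(1).tolist())
E_=[ray(s,u,v,zt)[:2] for u,v in zip(range(240,312,6),c)]
f=np.array([(edge(g[v],210,228,-1),edge(g[v],318,334,1)) for v in range(176,235,6)]);print("frm",f.round(1).tolist())
FL=[ray(s,a,v,.026)[:2] for (a,b),v in zip(f,range(176,235,6))];FR=[ray(s,b,v,.026)[:2] for (a,b),v in zip(f,range(176,235,6))]
fe=np.array([edge(g[:,u],158,174,-1) for u in range(228,322,8)]);print("fe",fe.round(1).tolist())
FE=[ray(s,u,v,.026)[:2] for u,v in zip(range(228,322,8),fe)]
def line(P):
    vx,vy,x,y=cv2.fitLine(np.array(P,np.float32),cv2.DIST_HUBER,0,.001,.001).ravel();
    return np.array([x,y]),np.degrees(np.arctan2(vy,vx))%180
for n,P in(("L",L),("R",Rr),("end",E_),("FL",FL),("FR",FR),("FE",FE)):
    p,a=line(P);print(n,p.round(4),round(a,2))
yaw=np.radians(80.5);ex=np.array([np.cos(yaw),np.sin(yaw)]);ey=np.array([-ex[1],ex[0]])
w=lambda P,e:(line(P)[0]@e)
print("block x",w(L,ex),w(Rr,ex),"width",w(Rr,ex)-w(L,ex),"end y",w(E_,ey))
print("frame x",w(FL,ex),w(FR,ex),"width",w(FR,ex)-w(FL,ex),"end y",w(FE,ey))
print("dx pocket-block",(w(FL,ex)+w(FR,ex)-w(L,ex)-w(Rr,ex))/2,"dy",w(FE,ey)-.045-(w(E_,ey)-.032))
pc=ex*(w(FL,ex)+w(FR,ex))/2+ey*(w(FE,ey)-.045);print("pocket",pc)
E
```

```text
[0.56448397 0.03413251 0.25265297]
blk [[231.6, 317.8], [231.6, 317.2], [232.0, 317.1], [232.3, 317.0], [232.4, 316.9], [232.4, 316.9], [232.5, 316.8], [232.6, 316.5]]
end [203.6, 209.9, 203.7, 203.6, 210.1, 210.0, 203.7, 210.0, 210.0, 210.1, 208.3, 203.5]
frm [[218.3, 325.4], [218.6, 325.1], [218.4, 324.7], [219.1, 324.5], [219.3, 324.4], [219.4, 324.0], [219.9, 323.6], [220.2, 323.4], [220.4, 323.2], [220.9, 322.7]]
fe [165.0, 165.0, 165.0, 164.9, 165.1, 165.0, 165.1, 165.2, 165.2, 165.2, 165.2, 165.2]
L [0.5394 0.0193] 170.39
R [0.5459 0.0583] 170.66
end [0.5297 0.04  ] 73.98
FL [0.538  0.0045] 170.4
FR [0.5489 0.0694] 170.25
FE [0.5194 0.0397] 80.36
block x 0.1081003317312731 0.1476515680560331 width 0.03955123632476 end y -0.5158182150371069
frame x 0.09321643822839012 0.15904040984595672 width 0.06582397161756659 end y -0.5057694741031202
dx pocket-block -0.0017475258564796786 dy -0.0029512590660133453
pocket [0.5640332  0.03349547]
```

```bash
python3 - <<'E'
from fit import *
s=ctrl.snapshot("wrist");o=ctrl.get_obs();print(o["tool_pos"],o["clock"])
yaw=np.radians(80.4);ex=np.array([np.cos(yaw),np.sin(yaw)]);ey=np.array([-ex[1],ex[0]])
for v,z in((210,.0837),(203.6,.0657),):print(ray(s,275,v,z)[:2]@ey-.032)
print(ray(s,275,165.1,.026)[:2]@ey-.045)
print("tcp",o["tool_pos"][:2]@ey,o["tool_pos"][:2]@ex)
blk=(o["tool_pos"][2]-.187)
cv2.imwrite("pics/g.png",cv2.resize(s["image"][150:270,200:350,::-1],None,fx=5,fy=5,interpolation=cv2.INTER_CUBIC))
E
```

```text
[0.56448479 0.03404636 0.25255891] 8.95
-0.5487908531668102
-0.5507622518500649
-0.5504787379785623
tcp -0.5509018960013632 0.12770799854723205
```

View pics/g.png

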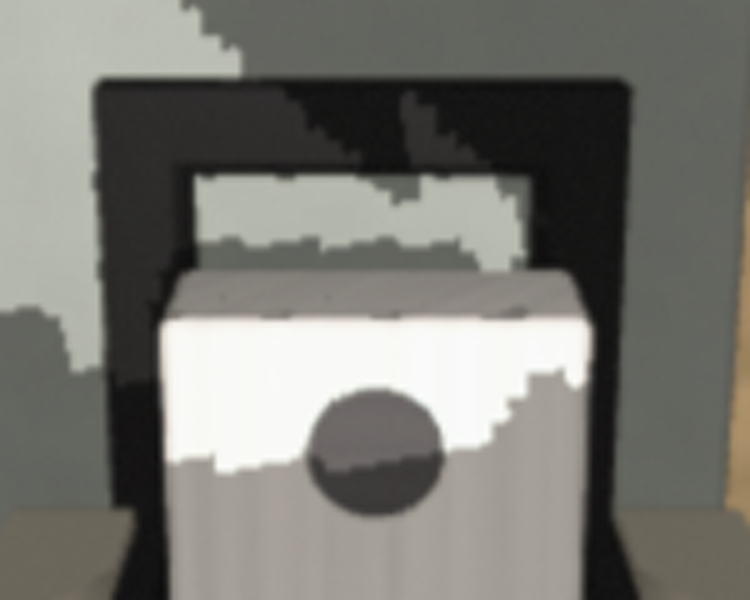

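Emit:
{"api": "carry_out", "payload": {"moves": "0.03 0 -0.0016 0.015 0 0 0; 0.03 0 -0.0016 0.03 0 0 0; 0.03 0 -0.0016 0.036 0 0 0; 0.03 0 -0.0016 0.036 0 0 0; 0.03 0 -0.0016 0.036 0 0 0"}}

```text
clock: 9.45
tool_pos: [0.5645, 0.032, 0.2164]
orientation: [180.0, 0.0, 170.4]
force: [0.2, 0.6, -1.0]
opening: 0.0397
```

```bash
python3 - <<'E'
from fit import *
o=ctrl.get_obs();print(o["tool_pos"],o["clock"],o["force"])
s=ctrl.snapshot("wrist");cv2.imwrite("pics/i.png",cv2.resize(s["image"][150:270,200:350,::-1],None,fx=5,fy=5,interpolation=cv2.INTER_CUBIC))
s=ctrl.snapshot("side");c=proj(s,[.5655,.0337,.03])[0].astype(int); cv2.imwrite("pics/i2.png",cv2.resize(s["image"][c[1]-50:c[1]+40,c[0]-60:c[0]+60,::-1],None,fx=5,fy=5,interpolation=cv2.INTER_CUBIC))
E
```

```text
[0.56448158 0.03200163 0.21642748] 9.45 [ 0.22818814  0.57892553 -1.00829953]
```

View pics/i.png

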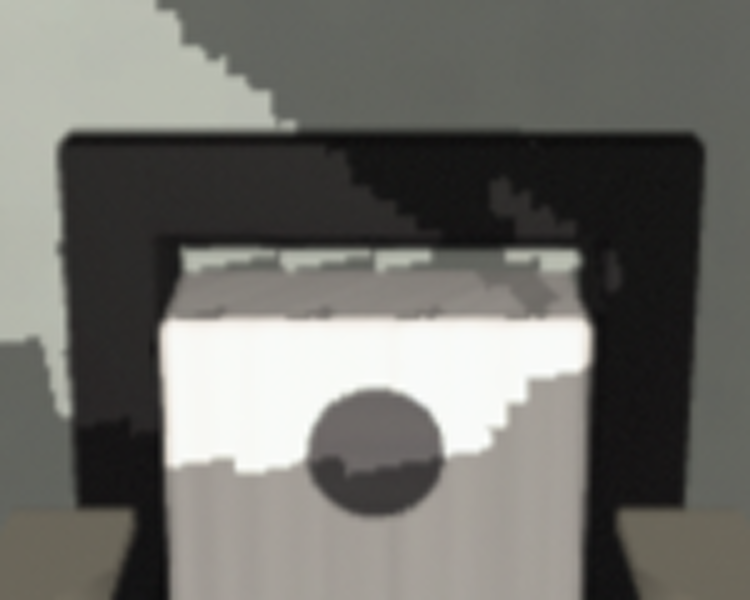

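View pics/i2.png

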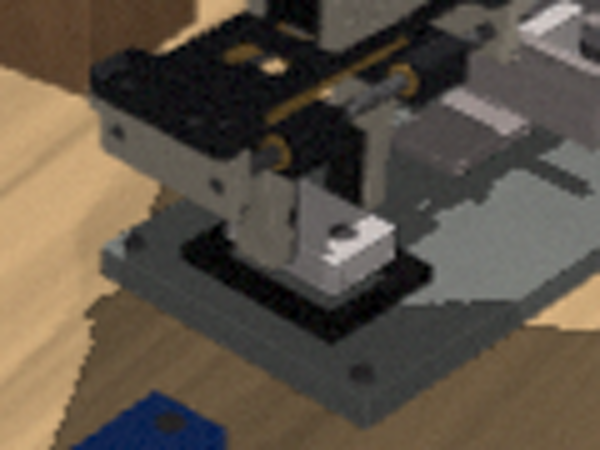

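```bash
python3 - <<'E'
from fit import *
s=ctrl.snapshot("wrist");o=ctrl.get_obs()
yaw=np.radians(80.4);ex=np.array([np.cos(yaw),np.sin(yaw)]);ey=np.array([-ex[1],ex[0]])
f=lambda u,v,z:(ray(s,u,v,z)[:2]@ex,ray(s,u,v,z)[:2]@ey)
print("blk top edge",f(275,213.6,.0294+.018)[1]-.032,"bot",f(275,203.8,.0294)[1]-.032)
print("frame out z26",f(275,176.2,.026)[1]-.045,"z18",f(275,176.2,.018)[1]-.045)
print("inner edge",f(275,199.4,.026)[1]-.0335,f(275,199.4,.024)[1]-.0335,f(275,197.4,.026)[1]-.0335)
print("x blk bot",(f(200+187/5,204,.0294)[0]+f(200+565/5,204,.0294)[0])/2,"top",(f(232,216,.0474)[0]+f(318,216,.0474)[0])/2,"frame",(f(200+63/5,200,.026)[0]+f(200+701/5,200,.026)[0])/2)
print("x inner",(f(200+180/5,200,.022)[0]+f(200+581/5,200,.022)[0])/2,f(200+581/5,200,.018)[0]-f(200+180/5,200,.018)[0])
E
```

```text
blk top edge -0.5510203708959753 bot -0.551368852660269
frame out z26 -0.5507811555389979 z18 -0.5523272089068688
inner edge -0.5514514466140701 -0.551980570752785 -0.5503828924800991
x blk bot 0.12687047550157904 top 0.12674341334698158 frame 0.12750040800688134
x inner 0.12736251199922766 0.04348848517102509
```

Emit:
{"api": "carry_out", "payload": {"moves": "0.03 0 0.0006 0 0 0 0; 0.03 0 0.0006 0.005 0 0 0; 0.03 0 0.0006 0.009 0 0 0; 0.03 0 0.0006 0.011 0 0 0; 0.03 0 0.0006 0.011 0 0 0; 0.03 0 0.0006 0.011 0 0 0"}}

```text
clock: 10.2
tool_pos: [0.5643, 0.0323, 0.205]
orientation: [-180.0, -0.0, 170.4]
force: [-1.3, -0.1, 2.8]
opening: 0.0396
```

```bash
python3 - <<'E'
from fit import *
o=ctrl.get_obs();print(o["tool_pos"],o["clock"],o["force"],o["moment"])
s=ctrl.snapshot("wrist");cv2.imwrite("pics/j.png",cv2.resize(s["image"][150:270,200:350,::-1],None,fx=5,fy=5,interpolation=cv2.INTER_CUBIC))
s=ctrl.snapshot("side");c=proj(s,[.5655,.0337,.03])[0].astype(int); cv2.imwrite("pics/j2.png",cv2.resize(s["image"][c[1]-50:c[1]+40,c[0]-60:c[0]+60,::-1],None,fx=5,fy=5,interpolation=cv2.INTER_CUBIC))
E
```

```text
[0.56429661 0.03233685 0.20498544] 10.2 [-1.25187311 -0.1381943   2.75582562] [-0.04764401  0.35758382  0.00696756]
```

View pics/j.png

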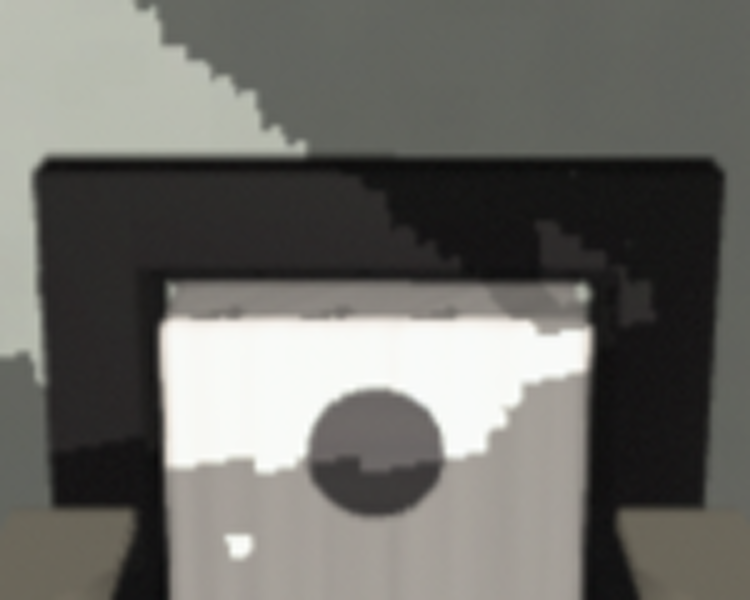

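View pics/j2.png

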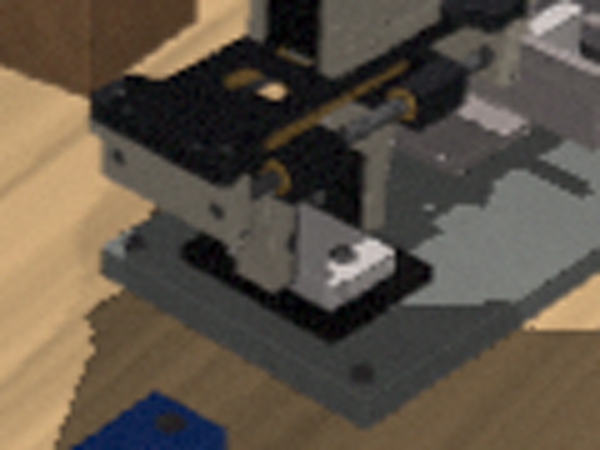

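Emit:
{"api": "carry_out", "payload": {"moves": "0.0876 0 0 0 0 0 0; 0.0876 0 0 0 0 0 0; 0.0876 0 0 0 0 0 0; 0.0876 0 0 0 0 0 0; 0.0876 0 0 -0.02 0 0 0; 0.0876 0 0 -0.06 0 0 0; 0.0876 0 0 -0.1 0 0 0; 0.0876 0 0 -0.1 0 0 0"}}

```text
clock: 11.1
tool_pos: [0.5661, 0.0328, 0.3106]
orientation: [179.8, 0.5, 170.4]
force: [0.2, -0.4, 0.6]
opening: 0.0872
```

```bash
python3 - <<'E'
from fit import *
o=ctrl.get_obs();print(o["tool_pos"],o["clock"],o["force"],o["opening"])
s=ctrl.snapshot("wrist");cv2.imwrite("pics/k.png",s["image"][:,:,::-1])
s=ctrl.snapshot("side");c=proj(s,[.5655,.0337,.03])[0].astype(int); cv2.imwrite("pics/k2.png",cv2.resize(s["image"][c[1]-50:c[1]+40,c[0]-60:c[0]+60,::-1],None,fx=5,fy=5,interpolation=cv2.INTER_CUBIC))
E
```

```text
[0.56611573 0.03280169 0.31064335] 11.1 [ 0.20324063 -0.40033806  0.58795962] 0.08722890279297685
```

View pics/k.png

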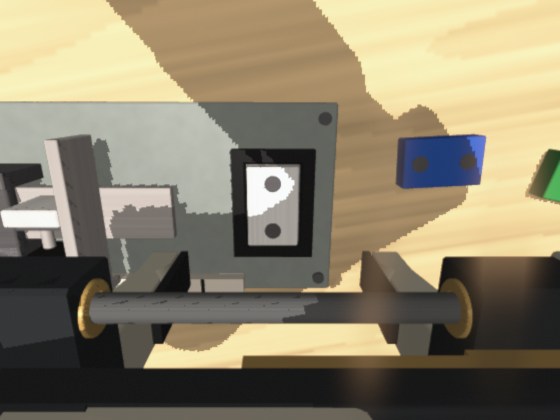

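View pics/k2.png

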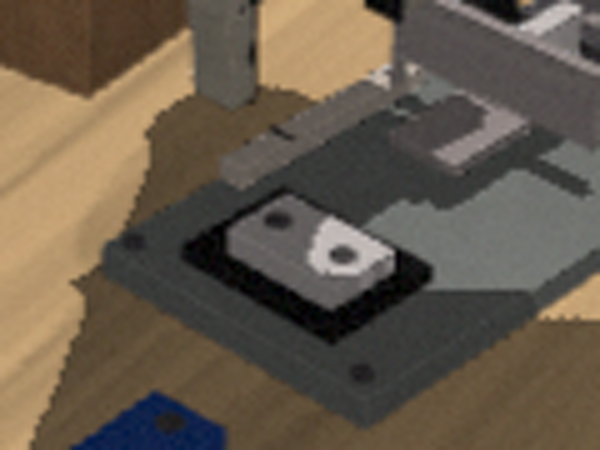

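Emit:
{"api": "carry_out", "payload": {"moves": "0.0876 0 -0.02 0 0 0 -0.14; 0.0876 0 -0.04 0 0 0 -0.28; 0.0876 0 -0.06 0 0 0 -0.42; 0.0876 0 -0.08 0 0 0 -0.56; 0.0876 -0.003 -0.1 0 0 0 -0.7; 0.0876 -0.005 -0.12 0 0 0 -0.84; 0.0876 -0.006 -0.14 0 0 0 -0.98; 0.0876 -0.006 -0.15 0 0 0 -1.12; 0.0876 -0.006 -0.15 0 0 0 -1.26; 0.0876 -0.006 -0.15 0 0 0 -1.4; 0.0876 -0.006 -0.15 0 0 0 -1.52; 0.0876 -0.006 -0.15 0 0 0 -1.571; 0.0876 -0.006 -0.15 0 0 0 -1.571; 0.0876 -0.006 -0.15 0 0 0 -1.571"}}

```text
clock: 12.6
tool_pos: [0.5448, -0.1165, 0.3039]
orientation: [179.9, -0.0, -99.7]
force: [-0.2, 1.1, -0.1]
opening: 0.0878
```

```bash
python3 - <<'E'
from fit import *
o=ctrl.get_obs();print(o["tool_pos"],o["orientation"],o["clock"],o["joint_pos"].round(1))
s=ctrl.snapshot("wrist");cv2.imwrite("pics/l.png",cv2.resize(s["image"][:,:,::-1],None,fx=1.4,fy=1.4,interpolation=cv2.INTER_CUBIC))
for n,z in(("lug",.088),("lever_top",.088),("grip",.068),("pointer",.034),("mark",.03)):
    r=ctrl.mark_of(s,n)
    if r:print(n,r[0]["at"],r[0]["confidence"],ray(s,r[0]["at"][1],r[0]["at"][0],z))
E
```

```text
[ 0.54482202 -0.11651454  0.30389222] [ 1.79896497e+02 -2.05922947e-02 -9.97347657e+01] 12.6 [  8.1  14.6 -22.1  -0.  -53.4 -17.8]
lug [235.9, 293.0] 0.87 [ 0.53219743 -0.11665222  0.088     ]
lever_top [239.2, 235.1] 0.98 [ 0.56766646 -0.12055103  0.088     ]
grip [224.1, 281.4] 0.74 [ 0.53865552 -0.11855173  0.068     ]
pointer [242.1, 197.2] 0.74 [ 0.60756412 -0.10333676  0.034     ]
mark [314.5, 206.8] 0.9 [ 0.61618376 -0.03564795  0.03      ]
```

View pics/l.png

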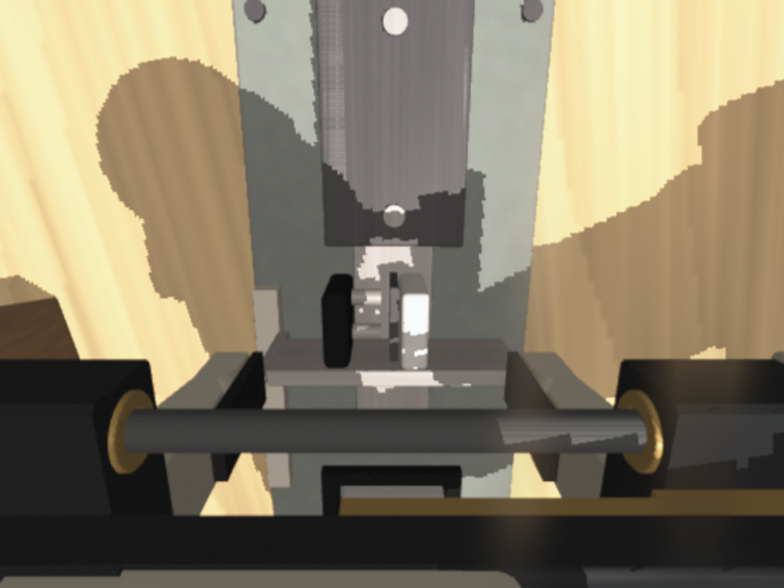

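Emit:
{"api": "carry_out", "payload": {"moves": "0.0876 0.004 0.004 0.01 0 0 0; 0.0876 0.004 0.004 0.03 0 0 0; 0.0876 0.004 0.004 0.05 0 0 0; 0.0876 0.004 0.004 0.065 0 0 0; 0.0876 0.004 0.004 0.071 0 0 0; 0.0876 0.004 0.004 0.071 0 0 0; 0.0876 0.004 0.004 0.071 0 0 0"}}

```text
clock: 13.6
tool_pos: [0.5407, -0.1199, 0.2343]
orientation: [-180.0, -0.0, -99.6]
force: [-0.3, -0.3, 0.9]
opening: 0.0879
```

```bash
python3 - <<'E'
from fit import *
o=ctrl.get_obs();print(o["tool_pos"],o["orientation"],o["clock"],o["force"])
s=ctrl.snapshot("wrist");cv2.imwrite("pics/m.png",cv2.resize(s["image"][:,:,::-1],None,fx=1.4,fy=1.4,interpolation=cv2.INTER_CUBIC))
for n,z in(("lug",.088),("lever_top",.088)):
    r=ctrl.mark_of(s,n)
    if r:print(n,r[0]["at"],r[0]["confidence"],ray(s,r[0]["at"][1],r[0]["at"][0],z))
s=ctrl.snapshot("side");c=proj(s,[.545,-.1,.06])[0].astype(int); cv2.imwrite("pics/m2.png",cv2.resize(s["image"][c[1]-60:c[1]+60,c[0]-75:c[0]+75,::-1],None,fx=5,fy=5,interpolation=cv2.INTER_CUBIC))
E
```

```text
[ 0.54068015 -0.1198731   0.23431811] [-1.79975504e+02 -3.52365600e-03 -9.96209905e+01] 13.6 [-0.27454583 -0.30077966  0.90014853]
```

View pics/m.png

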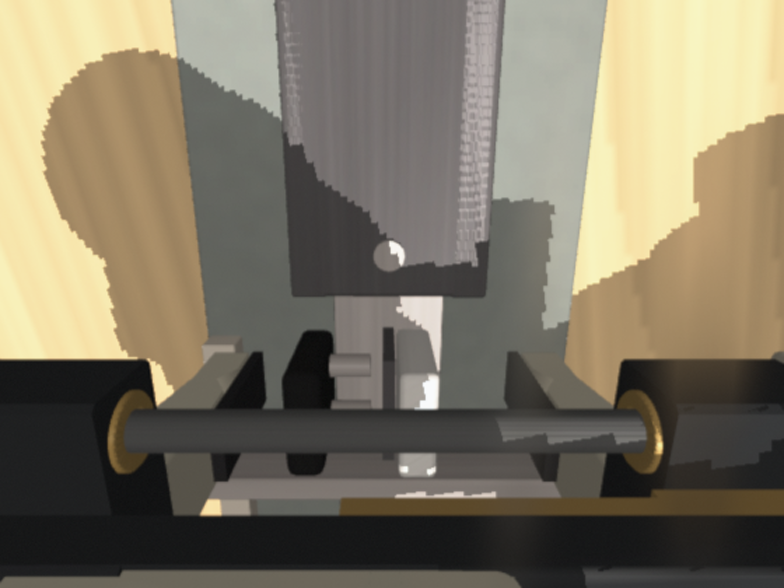

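View pics/m2.png

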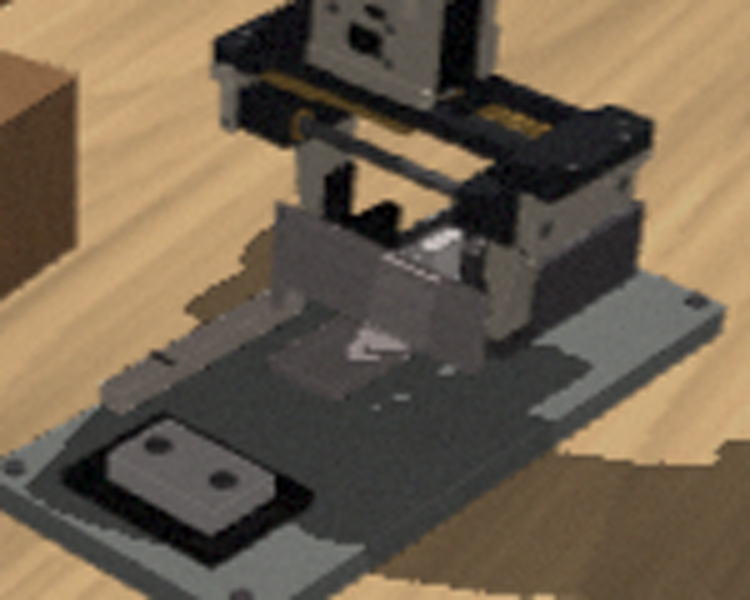

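Emit:
{"api": "carry_out", "payload": {"moves": "0.0876 -0.005 0.001 0 0 0 0; 0.0876 -0.01 0.001 0 0 0 0; 0.0876 -0.015 0.001 0 0 0 0; 0.0876 -0.02 0.001 0 0 0 0; 0.0876 -0.025 0.001 0 0 0 0; 0.0876 -0.03 0.001 0 0 0 0; 0.0876 -0.035 0.001 0 0 0 0; 0.0876 -0.04 0.001 0 0 0 0; 0.0876 -0.045 0.001 0 0 0 0; 0.0876 -0.05 0.001 0 0 0 0; 0.0876 -0.055 0.001 0 0 0 0; 0.0876 -0.06 0.001 0 0 0 0; 0.0876 -0.06 0.001 0 0 0 0"}}

```text
clock: 15.1
tool_pos: [0.5498, -0.0599, 0.234]
orientation: [-180.0, 0.0, -99.6]
force: [0.0, -3.6, 3.6]
opening: 0.0874
```

```bash
cat > look.py <<'E'
from fit import *
import sys
k=sys.argv[1]
o=ctrl.get_obs();p=o["tool_pos"];print(p,o["orientation"],o["clock"],o["force"],o["opening"])
yaw=np.radians(80.4);ex=np.array([np.cos(yaw),np.sin(yaw)]);ey=np.array([-ex[1],ex[0]])
print("tcp ex,ey",p[:2]@ex,p[:2]@ey)
for n in("wrist","side","top"):
    s=ctrl.snapshot(n)
    for l,z in(("pointer",.034),("mark",.03),("lug",.088),("lever_top",.088)):
        r=ctrl.mark_of(s,l)
        if r:w=ray(s,r[0]["at"][1],r[0]["at"][0],z)[:2];print(n,l,np.round(r[0]["at"]),round(r[0]["confidence"],2),"ex,ey",(w@ex).round(4),(w@ey).round(4))
    im=s["image"][:,:,::-1]
    if n!="wrist":
        c=proj(s,[.58,-.04,.05])[0].astype(int);im=im[c[1]-60:c[1]+60,c[0]-75:c[0]+75];f=5
    else:f=1.4
    cv2.imwrite(f"pics/{k}_{n}.png",cv2.resize(im,None,fx=f,fy=f,interpolation=cv2.INTER_CUBIC))
E
python3 look.py n
```

```text
[ 0.54975213 -0.05992302  0.23402099] [-1.79987385e+02  7.60495421e-04 -9.95944937e+01] 15.1 [ 0.01571106 -3.6044608   3.62077566] 0.0874366367431462
tcp ex,ey 0.03259761075682826 -0.5520467100298252
wrist lug [287. 296.] 0.91 ex,ey 0.0264 -0.5426
wrist lever_top [289. 207.] 0.64 ex,ey 0.027 -0.5795
side pointer [178. 300.] 0.75 ex,ey 0.0367 -0.6288
side mark [181. 295.] 0.77 ex,ey 0.0491 -0.6334
side lug [169. 332.] 0.6 ex,ey 0.0226 -0.5461
side lever_top [166. 321.] 0.64 ex,ey 0.0289 -0.5718
top lever_top [138. 220.] 0.21 ex,ey 0.3914 -0.6419
```

View pics/n_side.png

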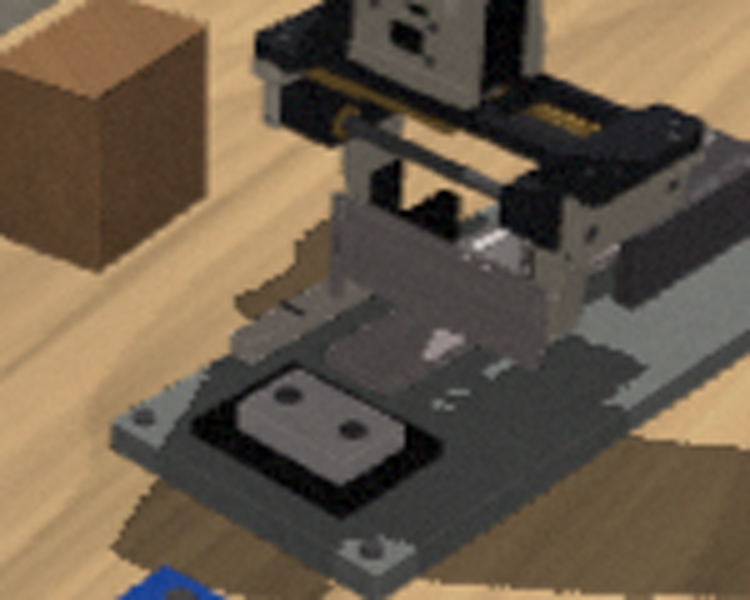

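View pics/n_wrist.png

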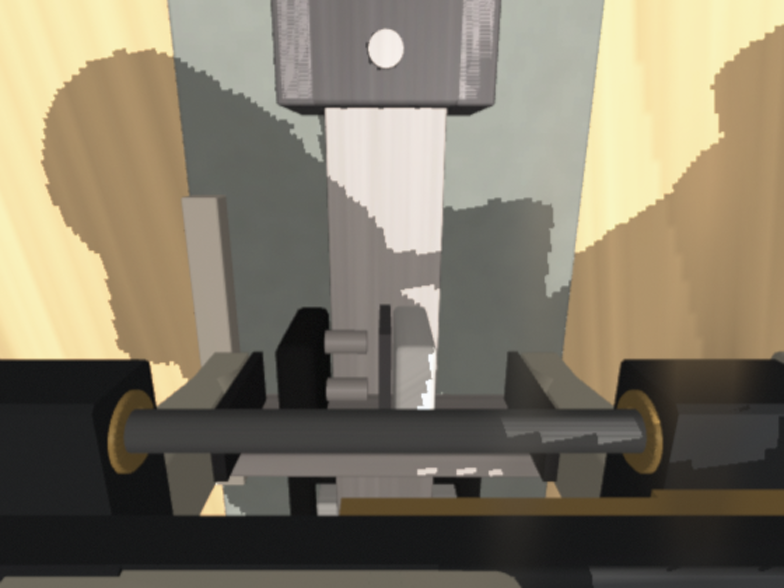

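View pics/n_top.png

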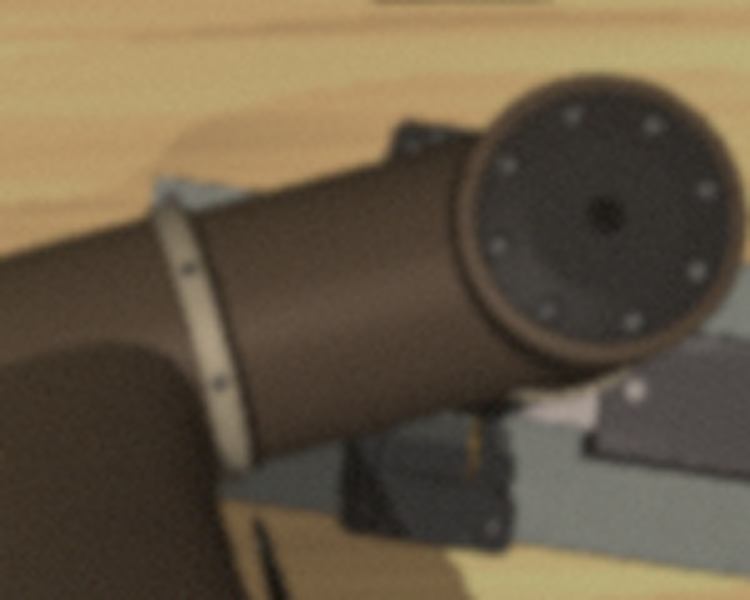

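```bash
cat > leg.py <<'E'
from fit import *
import sys
s=ctrl.snapshot("side")
s0=dict(s);s0["image"]=cv2.imread("pics/a_side.png")[:,:,::-1].copy()
yaw=np.radians(80.4);ex=np.array([np.cos(yaw),np.sin(yaw)]);ey=np.array([-ex[1],ex[0]])
def seg(a,b,n=50):return np.array(a)+(np.array(b)-np.array(a))*np.linspace(.05,.95,n)[:,None]
A=np.vstack([seg((0,-.058,.088),(0,.058,.088)),seg((0,-.058,.05),(0,-.058,.088)),seg((0,.058,.05),(0,.058,.088)),seg((0,.022,.048),(0,.058,.048))])
def W(e,c):return np.c_[(A[:,:1]+e)*ex+(A[:,1:2]+c)*ey,A[:,2]]
def best(s,e0,c0s):
    g=np.minimum(gmag(s,.8),120);r=[]
    for c in c0s:
        for e in np.arange(e0-.012,e0+.012,.0003):
            p=proj(s,W(e,c)).astype(np.float32)
            r.append((cv2.remap(g,p[:,0].reshape(-1,1),p[:,1].reshape(-1,1),cv2.INTER_LINEAR).mean(),e,c))
    return max(r)
a=best(s0,.001,np.arange(-.560,-.543,.0005));print("start",a)
b=best(s,float(sys.argv[1]),[a[2]]);print("now",b,"leg",b[1]-a[1])
b=best(s,float(sys.argv[1]),np.arange(-.560,-.543,.0005));print("now free",b,"leg",b[1]-a[1])
o=ctrl.get_obs();print(o["clock"],o["tool_pos"][:2]@ex,o["force"],o["opening"])
im=s["image"][:,:,::-1].copy()
for p in proj(s,W(b[1],b[2])):cv2.circle(im,tuple(p.astype(int)),0,(0,0,255))
c=proj(s,[.58,-.04,.05])[0].astype(int);cv2.imwrite(f"pics/leg_{sys.argv[2]}.png",cv2.resize(im[c[1]-60:c[1]+60,c[0]-75:c[0]+75],None,fx=5,fy=5,interpolation=cv2.INTER_NEAREST))
E
python3 leg.py .052 1
```

```text
start (np.float32(84.12827), np.float64(-0.0017000000000000019), np.float64(-0.56))
now (np.float32(55.87239), np.float64(0.04510000000000002), np.float64(-0.56)) leg 0.04680000000000002
now free (np.float32(55.87239), np.float64(0.04510000000000002), np.float64(-0.56)) leg 0.04680000000000002
15.9 0.03189001545177348 [-0.57490257 -5.31042822  3.43925306] 0.08791328926962111
```

View pics/leg_1.png

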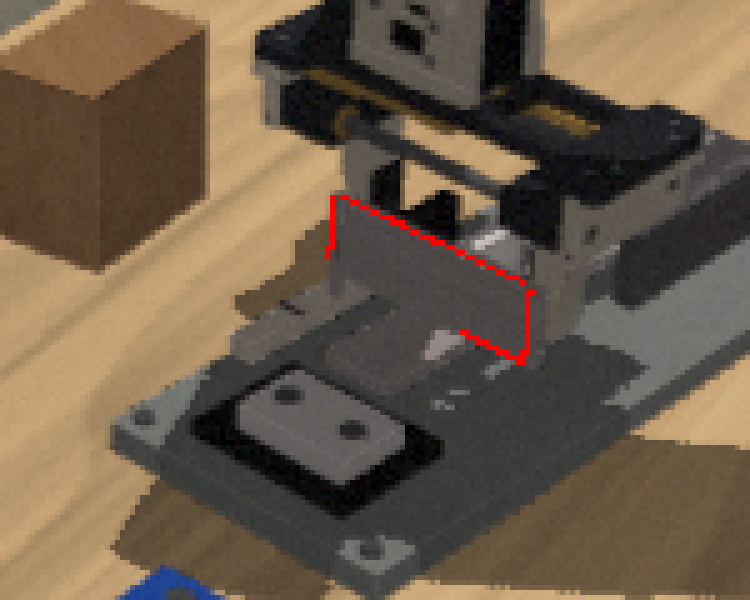

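```bash
cat > pm.py <<'E'
from fit import *
import sys
s=ctrl.snapshot("side")
c=(300,175)
im=s["image"][c[1]-25:c[1]+25,c[0]-32:c[0]+32,::-1]
cv2.imwrite(f"pics/pm_{sys.argv[1]}.png",cv2.resize(im,None,fx=12,fy=12,interpolation=cv2.INTER_CUBIC))
o=ctrl.get_obs();print(o["clock"])
E
python3 pm.py 1
```

```text
15.95
```

View pics/pm_1.png

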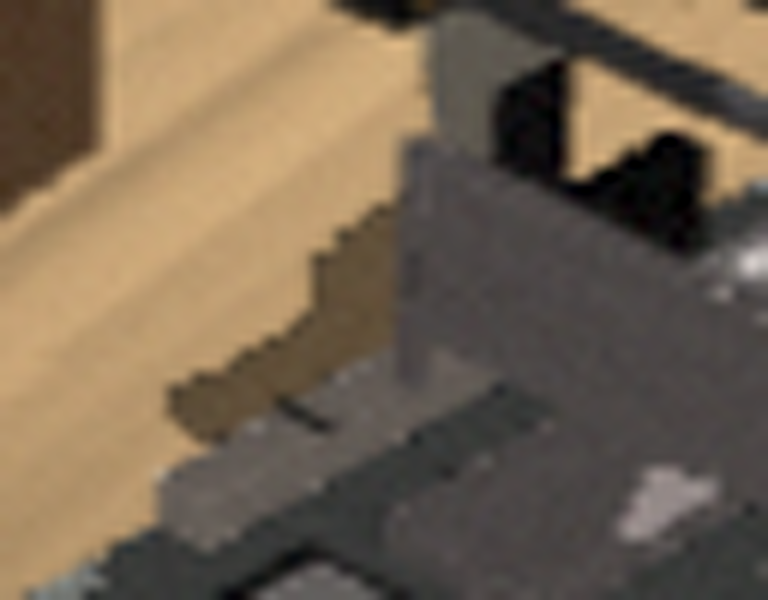

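```bash
cat > cv.py <<'E'
from fit import *
import sys
s=ctrl.snapshot("side")
yaw=np.radians(80.4);ex=np.array([np.cos(yaw),np.sin(yaw)]);ey=np.array([-ex[1],ex[0]])
a=list(map(float,sys.argv[1:]))
for n,u,v,z in(("pointer",a[0],a[1],.034),("mark",a[2],a[3],.03)):
    w=ray(s,268+u/12,150+v/12,z)[:2];print(n,w@ex,w@ey)
E
python3 cv.py 415 385 330 430
```

```text
pointer 0.04466814743446062 -0.6124833859781905
mark 0.06358809421929197 -0.6174774267232437
```

Emit:
{"api": "carry_out", "payload": {"moves": "0.0876 -0.004 0 0 0 0 0; 0.0876 -0.008 0 0 0 0 0; 0.0876 -0.012 0 0 0 0 0; 0.0876 -0.016 0 0 0 0 0; 0.0876 -0.019 0 0 0 0 0; 0.0876 -0.019 0 0 0 0 0; 0.0876 -0.019 0 0 0 0 0"}}

```text
clock: 16.7
tool_pos: [0.5528, -0.0419, 0.234]
orientation: [-180.0, -0.0, -99.6]
force: [-0.5, -6.5, 3.2]
opening: 0.088
```

```bash
python3 pm.py 2; python3 look.py q
```

```text
16.75
[ 0.55283326 -0.04194065  0.23401713] [-1.79984088e+02 -3.94084003e-03 -9.96284304e+01] 16.75 [-0.62406605 -6.31251273  3.12005452] 0.08783521146644421
tcp ex,ey 0.05084199720712801 -0.5520857921484907
wrist lug [287. 293.] 0.67 ex,ey 0.0443 -0.5439
wrist lever_top [290. 206.] 0.79 ex,ey 0.0458 -0.5798
side pointer [180. 296.] 0.63 ex,ey 0.0484 -0.63
side mark [187. 294.] 0.61 ex,ey 0.0708 -0.6165
side lug [173. 326.] 0.84 ex,ey 0.0432 -0.5457
side lever_top [169. 312.] 0.51 ex,ey 0.0545 -0.5767
top mark [293. 242.] 0.69 ex,ey 0.2828 -0.272
```

View pics/pm_2.png

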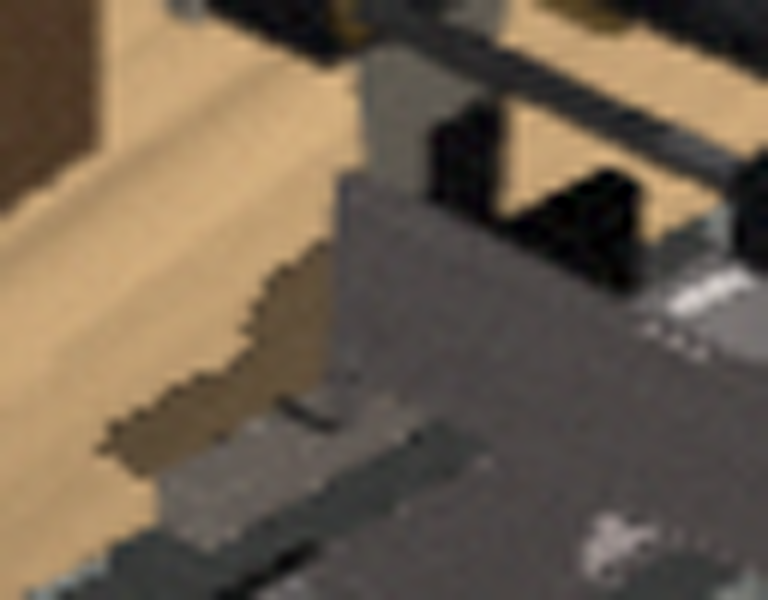

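View pics/q_side.png

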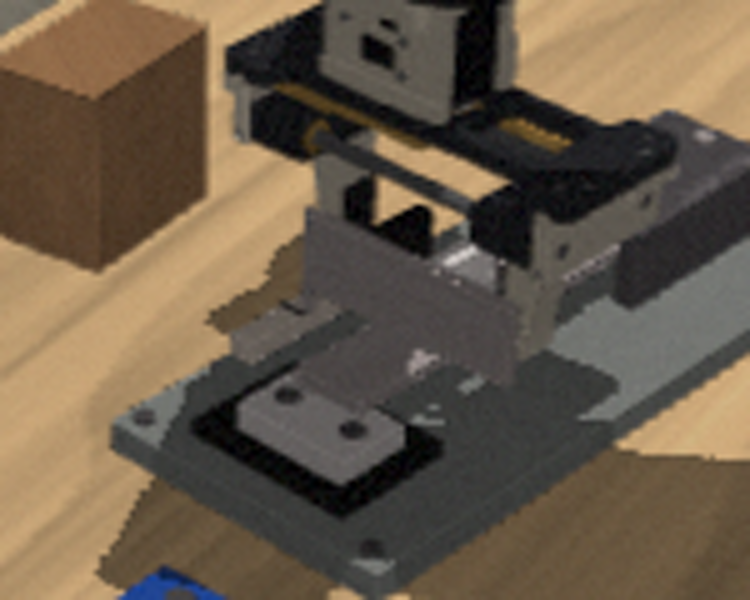

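View pics/q_wrist.png

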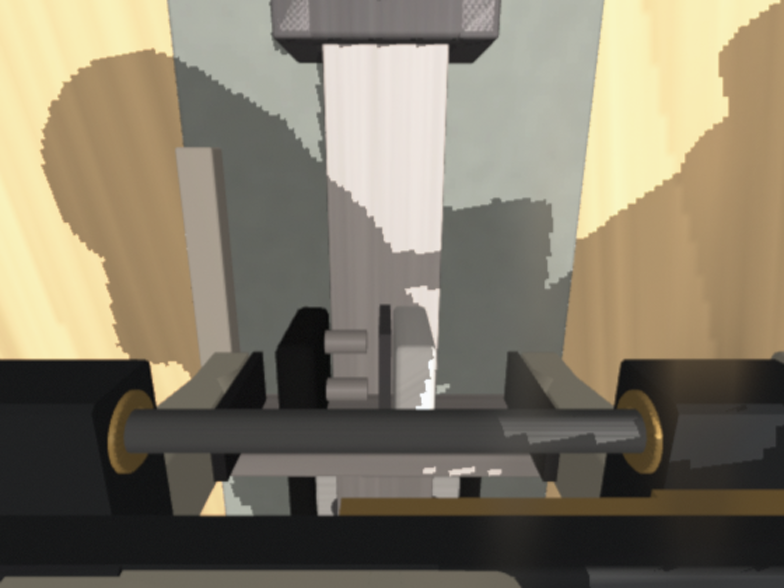

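```bash
python3 cv.py 352 420 330 430; python3 leg.py .068 2
```

```text
pointer 0.06259868185417655 -0.6127261469733387
mark 0.06358809421929197 -0.6174774267232437
start (np.float32(84.12827), np.float64(-0.0017000000000000019), np.float64(-0.56))
now (np.float32(51.788067), np.float64(0.06320000000000005), np.float64(-0.56)) leg 0.06490000000000005
now free (np.float32(51.788067), np.float64(0.06320000000000005), np.float64(-0.56)) leg 0.06490000000000005
17.6 0.050737829236380046 [-0.30776312 -5.96911728  2.93846096] 0.08751087087262933
```

View pics/leg_2.png

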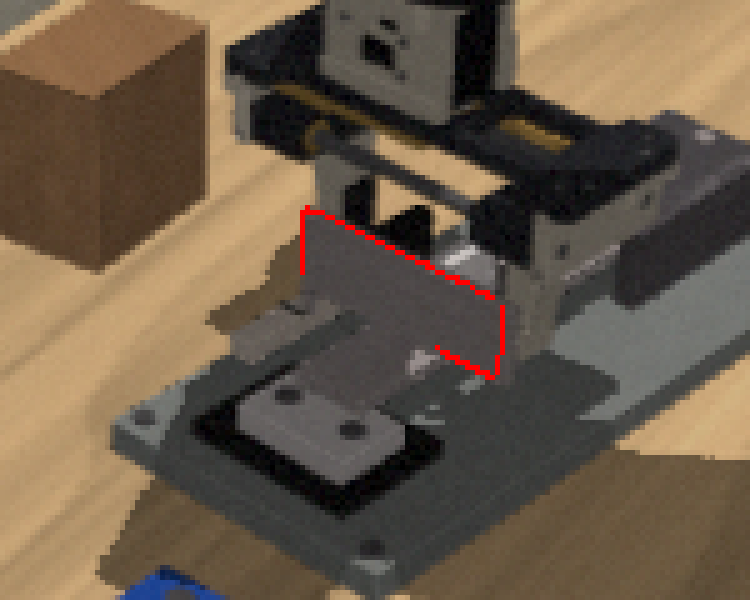

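```bash
sed -e 's/np.arange(-.560,-.543,.0005)/np.arange(-.556,-.548,.0005)/' leg.py > leg2.py; python3 leg2.py .068 3
python3 - <<'E'
import cv2
a=cv2.imread("pics/a_side.png")[140:200,305:375]
cv2.imwrite("pics/s0.png",cv2.resize(a,None,fx=10,fy=10,interpolation=cv2.INTER_CUBIC))
E
```

```text
start (np.float32(83.23655), np.float64(-0.0017000000000000019), np.float64(-0.556))
now (np.float32(45.227715), np.float64(0.05810000000000002), np.float64(-0.556)) leg 0.05980000000000002
now free (np.float32(45.227715), np.float64(0.05810000000000002), np.float64(-0.556)) leg 0.05980000000000002
17.65 0.05073683388074432 [-0.65196332 -5.27839114  3.64386388] 0.0874543027614094
```

View pics/leg_3.png

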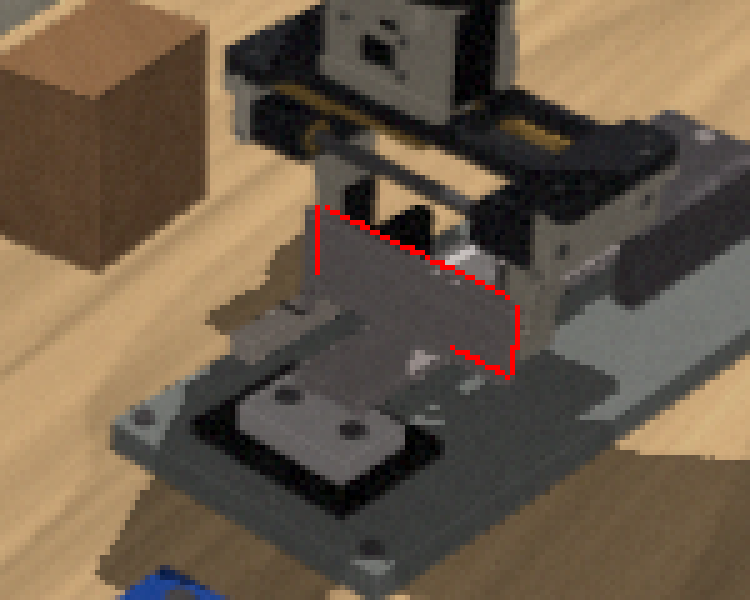

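View pics/s0.png

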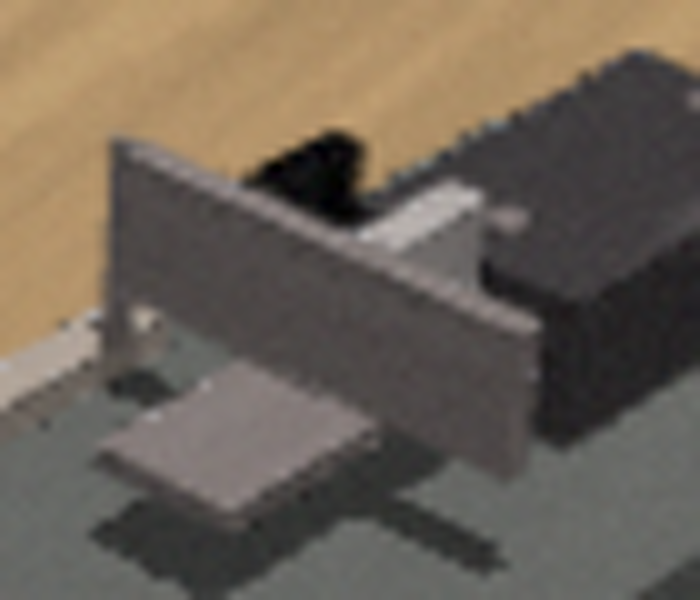

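```bash
python3 - <<'E'
from fit import *
s=ctrl.snapshot("side")
im=s["image"][:,:,::-1][150:220,255:350]
cv2.imwrite("pics/t.png",cv2.resize(im,None,fx=8,fy=8,interpolation=cv2.INTER_CUBIC))
E
```

```text
(no output)
```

View pics/t.png

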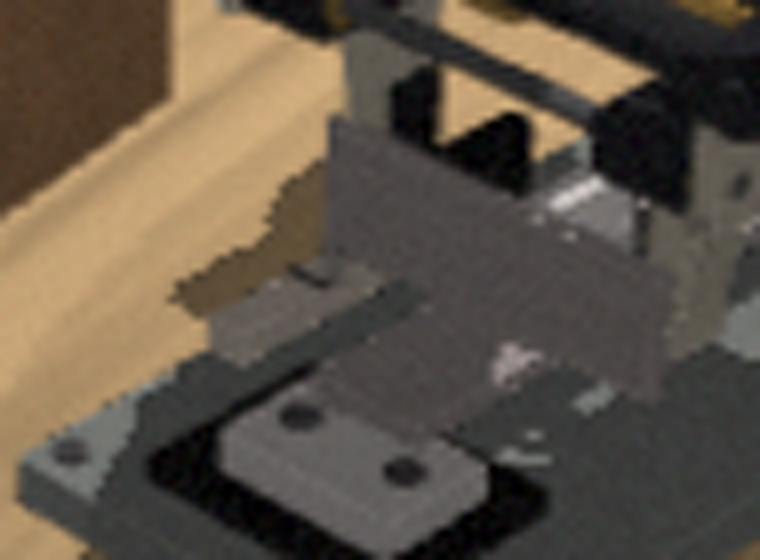

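```bash
python3 - <<'E'
from fit import *
s=ctrl.snapshot("side")
yaw=np.radians(80.4);ex=np.array([np.cos(yaw),np.sin(yaw)]);ey=np.array([-ex[1],ex[0]])
for n,z,a,b in(("rb",.048,(356.3,188.2),(336.9,199.75)),("lt",.088,(316.8,154),(296.9,164.75)),("rt",.088,(358.2,173.3),(338.5,184.4)),("tip",.048,(328.2,191),(306.9,204.4))):
    A=ray(s,*a,z)[:2];B=ray(s,*b,z)[:2];print(n,A@ex,B@ex,"d",(B-A)@ex,(B-A)@ey,A@ey)
print(ctrl.get_obs()["clock"])
E
```

```text
rb -0.00463063864437687 0.062100715373006474 d 0.06673135401738334 -0.001964849008814032 -0.49444038896802717
lt -0.005345101566579504 0.06365092561451861 d 0.06899602718109812 0.00010306144229827919 -0.6150453295755779
rt -0.004235968709034969 0.06180532391482315 d 0.0660412926238581 -0.002405231515566158 -0.4933265467518772
tip 0.04869740105059537 0.1214135893623734 d 0.07271618831177802 0.0009571008101725354 -0.5322772693160946
17.75
```

Emit:
{"api": "carry_out", "payload": {"moves": "0.0876 -0.001 -0.0004 0 0 0 0; 0.0876 -0.001 -0.0004 0 0 0 0; 0.0876 -0.001 -0.0004 0 0 0 0; 0.06 -0.001 -0.0004 0 0 0 0; 0.06 -0.001 -0.0004 0 0 0 0; 0.06 -0.001 -0.0004 0 0 0 0"}}

```text
clock: 18.35
tool_pos: [0.5539, -0.0411, 0.2339]
orientation: [-179.9, 0.0, -99.6]
force: [3.3, -6.3, -0.0]
opening: 0.0691
```

Emit:
{"api": "carry_out", "payload": {"moves": "0.02 0 0 0 0 0 0; 0.02 0 0 0 0 0 0; 0.02 0 0 0 0 0 0; 0.02 0 0 0 0 0 0; 0.02 0 0 0 0 0 0; 0.02 0 0 0 0 0 0; 0.02 0 0 0 0 0 0; 0.02 0 0 0 0 0 0; 0.02 0 0 0 0 0 0; 0.02 0 0 0 0 0 0"}}

```text
clock: 19.35
tool_pos: [0.5531, -0.0411, 0.234]
orientation: [180.0, -0.0, -99.6]
force: [-0.5, -5.4, 3.8]
opening: 0.0297
```

```bash
python3 pm.py 4; python3 look.py r; python3 - <<'E'
from fit import *
s=ctrl.snapshot("side")
cv2.imwrite("pics/u.png",cv2.resize(s["image"][:,:,::-1][150:220,255:350],None,fx=8,fy=8,interpolation=cv2.INTER_CUBIC))
E
```

```text
19.4
[ 0.55313664 -0.04113347  0.23398711] [ 1.79980519e+02 -2.08294441e-02 -9.96192398e+01] 19.4 [-0.49483741 -5.89730923  4.64253651] 0.029489877041775022
tcp ex,ey 0.05168846675582871 -0.5522503092338368
wrist lug [287. 295.] 0.7 ex,ey 0.0451 -0.5432
wrist lever_top [289. 250.] 0.55 ex,ey 0.0461 -0.5616
side pointer [180. 295.] 0.61 ex,ey 0.0507 -0.631
side mark [187. 296.] 0.75 ex,ey 0.0665 -0.6139
side lug [171. 326.] 0.76 ex,ey 0.0396 -0.5493
```

View pics/u.png

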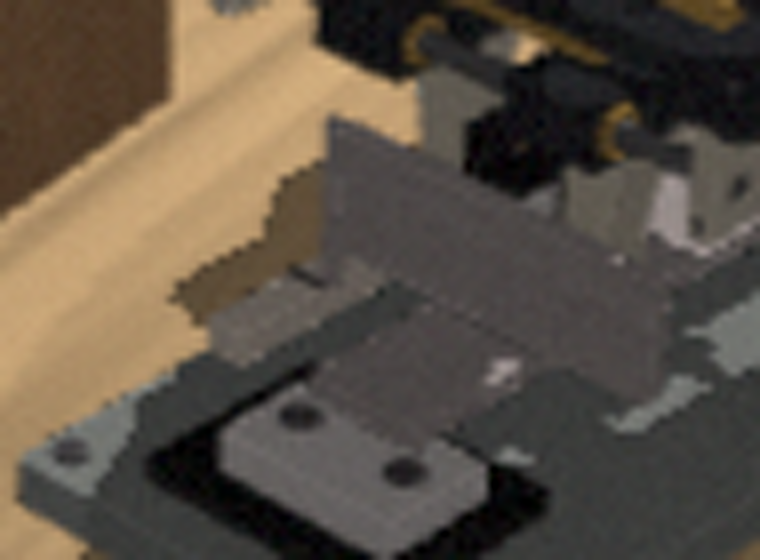

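View pics/r_wrist.png

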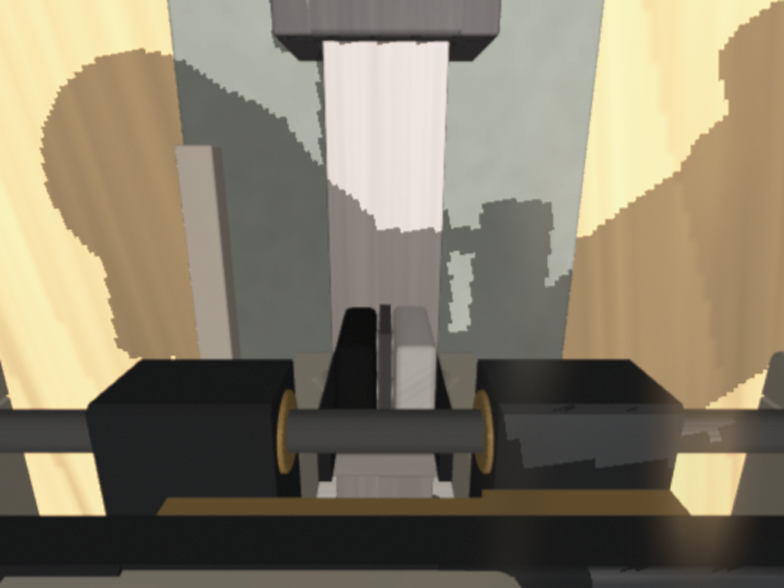

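Emit:
{"api": "carry_out", "payload": {"moves": "0.02 0 0 0 0 0 0; 0.02 0 0 0 0 0 0; 0.02 0 0 0 0 0 0; 0.02 0 0 0 0 0 0"}}

```text
clock: 20.6
tool_pos: [0.5531, -0.0412, 0.234]
orientation: [180.0, -0.0, -99.6]
force: [-0.8, -5.9, 4.2]
opening: 0.0295
```

```bash
python3 - <<'E'
from plant import ctrl
print(ctrl.get_obs()); print(ctrl.close_job())
E
```

```text
{'clock': 20.6, 'joint_pos': array([ 1.59787464e+01,  1.92122387e+01, -2.67048113e+01,  1.60304702e-02,
       -4.41107275e+01, -2.56107020e+01]), 'qvel': array([-0.06437965,  0.01353859,  0.0276005 , -0.01146614, -0.0068369 ,
       -0.07643885]), 'tau': array([  3.31250042, -46.69123292,  21.85242712,   3.72484401,
         0.71738988,   0.15833187]), 'tool_pos': array([ 0.5531372 , -0.04116121,  0.23397157]), 'orientation': array([ 1.79979771e+02, -2.20641050e-02, -9.96204392e+01]), 'force': array([-0.80008967, -5.87506236,  4.20007384]), 'moment': array([-1.99455733,  0.27986668, -0.1990877 ]), 'opening': 0.029511291955129883}
the job is handed in; nothing more can be done
None
```

I seated the silver aluminium block in the pocket, pushed the leg out to the mark with the lever still open, and squeezed the lever shut. I handed the job in at 20.6 s with the pinch and the push held; no verdict came back.

**Last checks:**
- **Block:** the side and wrist pictures show it flat and square in the pocket, with the leg's tip passing over it.
- **Lever:** the finger opening is 29.5 mm against about 30 mm for lug plus shut lever, and the wrist picture shows it shut against the lug. I did not measure the force on lug and lever separately. The gripper is still being commanded to close at its fixed half force.
- **Leg at the mark:** the force along the slide is about 5.9 N, against the 5.7 N expected from the spring there, and the arm is still.
- **Bystanders:** none of my moves went near the bottle, carton or screwdriver. I did not measure them again at the end.

**Disagreements:** before the last 1 mm push, most estimates of the leg's position lay between 66 and 73 mm. The pointer against the mark gave about 69 mm, the wrist view of the lug about 71 mm and the arm's own position about 67 mm. An automatic outline fit of the crossbar gave 60–65 mm. I set that one aside because it ran onto its search limit and drew visibly off the bar.

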